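# Gauge the divider's outlet sleeves and nest them by result

### The job

Check the bores of the loose aluminium outlet sleeves standing in the front row: working along the row from the left, slide each one over the gauge pin as far as it will go. Nest the sleeves that go right down to the gauge's plate in the stack on the round steel plate, and those that stop at the pin's shoulder in the stack on the square wooden plate, every one mouth up and fully seated in the one below. Leave the other things where they are.

Things in the scene. Friction and masses are not known exactly. Their poses are not given: they have to be found in the camera images.
- sleeve_1a: Sleeve 1: the leftmost of the row (greatest y); only one of 1a, 1b exists. Turned aluminium, 62 mm tall, mouth up, 0.18 kg, heavy foot. Upper 34 mm: straight cup head, 62 mm outside, 56 mm inside; below its flat shoulder the body tapers from 52 to 48 mm and has an axial through bore, 30.5 mm (good) or 24.5 mm (tight). Origin: centre of the foot, z up the axis. Grasp the head.
- sleeve_1b: Sleeve 1: the leftmost of the row (greatest y); only one of 1a, 1b exists. Same outside shape, size, origin and axes as sleeve_1a.
- sleeve_2a: Sleeve 2: the second of the row from the left; only one of 2a, 2b exists. Same outside shape, size, origin and axes as sleeve_1a.
- sleeve_2b: Sleeve 2: the second of the row from the left; only one of 2a, 2b exists. Same outside shape, size, origin and axes as sleeve_1a.
- sleeve_3a: Sleeve 3: the third of the row from the left; only one of 3a, 3b exists. Same outside shape, size, origin and axes as sleeve_1a.
- sleeve_3b: Sleeve 3: the third of the row from the left; only one of 3a, 3b exists. Same outside shape, size, origin and axes as sleeve_1a.
- sleeve_4a: Sleeve 4: the fourth, rightmost of the row (not always there); only one of 4a, 4b exists. Same outside shape, size, origin and axes as sleeve_1a.
- sleeve_4b: Sleeve 4: the fourth, rightmost of the row (not always there); only one of 4a, 4b exists. Same outside shape, size, origin and axes as sleeve_1a.
- gauge: Fixed steel gauge pin upright on a round dark plate 100 mm wide, 10 mm thick. Heights above the origin: 27.5 mm diameter from 10 to 45 mm, conical shoulder 45 to 49 mm, lead-in 21.5 mm diameter with tapered tip up to 70 mm. Origin: centre of the plate's underside, z up on the pin's axis.
- gauge_home (a point): On the pin's axis at the top of the gauge's plate, 10 mm above the gauge's origin: here the foot of a good sleeve comes to rest.
- gauge_shoulder (a point): On the pin's axis at the foot of the pin's shoulder, 45 mm above the gauge's origin: the foot of a tight sleeve stops here, within 2 mm, its bore round the lead-in.
- pass_stand: Round dark steel plate, 104 mm diameter, 12 mm thick, fixed; the good stack's first sleeve (same shape as sleeve_1a, mouth up) is screwed on it, its rim 74 mm above the origin. Origin: centre of the plate's underside, z up on the stack's axis.
- reject_stand: Square wooden plate, 104 by 104 mm, 12 mm thick, fixed; the reject stack's first sleeve (same shape as sleeve_1a, mouth up) is screwed on it, its rim 74 mm above the origin. Origin: centre of the plate's underside, z up on the stack's axis.
- pass_seat (a point): On the good stack's axis, 46 mm above pass_stand's origin: the foot of the first sleeve nested there, its shoulder (28 mm above its foot) resting on the rim of the fixed one; each further sleeve sits 34 mm higher.
- reject_seat (a point): On the reject stack's axis, 46 mm above reject_stand's origin: the foot of the first sleeve nested there, its shoulder (28 mm above its foot) resting on the rim of the fixed one; each further sleeve sits 34 mm higher.
- tape: Bystander, leave alone: roll of brown tape lying flat, 96 mm wide, 48 mm high (not always there).
- tin: Bystander, leave alone: round aluminium tin lid with a small knob, 58 mm wide, 16 mm high.
- loupe: Bystander, leave alone: black hand magnifier lying flat, 149 mm long, 12 mm high.
- scoop: Bystander, leave alone: steel sample scoop with blue grip, lying, 186 mm long, 30 mm high.

How it is judged:
On the way, in this order (a step that is already met when the one before it is completed fails the run):
1. the leftmost sleeve of the row (if there is one) is on the gauge pin, upright, as far down as it goes: a good one with its foot on the plate, a tight one at the shoulder (((z of sleeve_1a in the frame of gauge between 0.005 and 0.016 m and horizontal distance between sleeve_1a and gauge below 0.006 m and angle between sleeve_1a's own z axis and vertical below 0.12 rad) or (z of sleeve_1b in the frame of gauge between 0.039 and 0.056 m and horizontal distance between sleeve_1b and gauge below 0.006 m and angle between sleeve_1b's own z axis and vertical below 0.12 rad))), for 0.2 s.
2. the second sleeve from the left of the row (if there is one) is on the gauge pin, upright, as far down as it goes: a good one with its foot on the plate, a tight one at the shoulder (((z of sleeve_2a in the frame of gauge between 0.039 and 0.056 m and horizontal distance between sleeve_2a and gauge below 0.006 m and angle between sleeve_2a's own z axis and vertical below 0.12 rad) or (z of sleeve_2b in the frame of gauge between 0.005 and 0.016 m and horizontal distance between sleeve_2b and gauge below 0.006 m and angle between sleeve_2b's own z axis and vertical below 0.12 rad))), for 0.2 s.
3. the third sleeve from the left of the row (if there is one) is on the gauge pin, upright, as far down as it goes: a good one with its foot on the plate, a tight one at the shoulder (((z of sleeve_3a in the frame of gauge between 0.039 and 0.056 m and horizontal distance between sleeve_3a and gauge below 0.006 m and angle between sleeve_3a's own z axis and vertical below 0.12 rad) or (z of sleeve_3b in the frame of gauge between 0.005 and 0.016 m and horizontal distance between sleeve_3b and gauge below 0.006 m and angle between sleeve_3b's own z axis and vertical below 0.12 rad))), for 0.2 s.
4. the fourth sleeve from the left of the row (if there is one) is on the gauge pin, upright, as far down as it goes: a good one with its foot on the plate, a tight one at the shoulder (((z of sleeve_4a in the frame of gauge between 0.005 and 0.016 m and horizontal distance between sleeve_4a and gauge below 0.006 m and angle between sleeve_4a's own z axis and vertical below 0.12 rad) or (z of sleeve_4b in the frame of gauge between 0.039 and 0.056 m and horizontal distance between sleeve_4b and gauge below 0.006 m and angle between sleeve_4b's own z axis and vertical below 0.12 rad))), for 0.2 s.
At the end, for the whole second after the job is handed in: Every sleeve present is nested mouth up (tilt under 0.08 rad) and at rest in the stack of its result: good ones on the round steel plate, tight ones on the square wooden plate, within 15 mm of the stack's axis and fully seated (foot within 4 mm of 46, 80, 114 or 148 mm above the stand's origin) ((z of sleeve_1a in the frame of pass_stand between 0.042 and 0.05 m or z of sleeve_1a in the frame of pass_stand between 0.076 and 0.084 m or z of sleeve_1a in the frame of pass_stand between 0.11 and 0.118 m or z of sleeve_1a in the frame of pass_stand between 0.144 and 0.152 m) and horizontal distance between each of sleeve_1a, sleeve_2b, sleeve_3b, sleeve_4a and pass_stand below 0.015 m and angle between each of sleeve_1a, sleeve_1b, sleeve_2a, sleeve_2b, sleeve_3a, sleeve_3b, sleeve_4a, sleeve_4b's own z axis and vertical below 0.08 rad and linear speed of each of sleeve_1a, sleeve_1b, sleeve_2a, sleeve_2b, sleeve_3a, sleeve_3b, sleeve_4a, sleeve_4b below 0.02 m/s and (z of sleeve_1b in the frame of reject_stand between 0.042 and 0.05 m or z of sleeve_1b in the frame of reject_stand between 0.076 and 0.084 m or z of sleeve_1b in the frame of reject_stand between 0.11 and 0.118 m or z of sleeve_1b in the frame of reject_stand between 0.144 and 0.152 m) and horizontal distance between each of sleeve_1b, sleeve_2a, sleeve_3a, sleeve_4b and reject_stand below 0.015 m and (z of sleeve_2a in the frame of reject_stand between 0.042 and 0.05 m or z of sleeve_2a in the frame of reject_stand between 0.076 and 0.084 m or z of sleeve_2a in the frame of reject_stand between 0.11 and 0.118 m or z of sleeve_2a in the frame of reject_stand between 0.144 and 0.152 m) and (z of sleeve_2b in the frame of pass_stand between 0.042 and 0.05 m or z of sleeve_2b in the frame of pass_stand between 0.076 and 0.084 m or z of sleeve_2b in the frame of pass_stand between 0.11 and 0.118 m or z of sleeve_2b in the frame of pass_stand between 0.144 and 0.152 m) and (z of sleeve_3a in the frame of reject_stand between 0.042 and 0.05 m or z of sleeve_3a in the frame of reject_stand between 0.076 and 0.084 m or z of sleeve_3a in the frame of reject_stand between 0.11 and 0.118 m or z of sleeve_3a in the frame of reject_stand between 0.144 and 0.152 m) and (z of sleeve_3b in the frame of pass_stand between 0.042 and 0.05 m or z of sleeve_3b in the frame of pass_stand between 0.076 and 0.084 m or z of sleeve_3b in the frame of pass_stand between 0.11 and 0.118 m or z of sleeve_3b in the frame of pass_stand between 0.144 and 0.152 m) and (z of sleeve_4a in the frame of pass_stand between 0.042 and 0.05 m or z of sleeve_4a in the frame of pass_stand between 0.076 and 0.084 m or z of sleeve_4a in the frame of pass_stand between 0.11 and 0.118 m or z of sleeve_4a in the frame of pass_stand between 0.144 and 0.152 m) and (z of sleeve_4b in the frame of reject_stand between 0.042 and 0.05 m or z of sleeve_4b in the frame of reject_stand between 0.076 and 0.084 m or z of sleeve_4b in the frame of reject_stand between 0.11 and 0.118 m or z of sleeve_4b in the frame of reject_stand between 0.144 and 0.152 m)); the robot touches nothing.
It fails at once if a bystander (tape, tin lid, loupe or scoop) is moved more than 30 mm (distance of any of tape, tin, loupe, scoop from where it was at the start of the episode above 0.03 m).
Of sleeve_1a, sleeve_1b only 1 to 1 are there at a start; the rules pass over those that are not, and their reading is None.
Of sleeve_2a, sleeve_2b only 1 to 1 are there at a start; the rules pass over those that are not, and their reading is None.
Of sleeve_3a, sleeve_3b only 1 to 1 are there at a start; the rules pass over those that are not, and their reading is None.
Of sleeve_4a, sleeve_4b, tape only 1 to 1 are there at a start; the rules pass over those that are not, and their reading is None.
At some moment in a run one of sleeve_1a, sleeve_1b, sleeve_2a, sleeve_2b, sleeve_3a, sleeve_3b, sleeve_4a, sleeve_4b may be knocked a few centimetres aside while the robot is not near it.
It also fails if it takes over 210 s, if anything falls off the work surface, if the arm or the gripper's body presses on something with over 40 N, if the wrist force passes 120 N, or if a joint passes its speed limit or range.

### The arm

A 6-joint arm with a two-finger parallel gripper is mounted at the origin on a cart in front of the work surface, level with it; the furniture and walls round the work are solid. World frame = base frame: x ahead of the robot, y to its left, z up, the work surface at z = 0. Lengths are in m, angles in rad, forces in N, time in s.
With the tool pointing down it reaches from about 0.325 to 0.85 m from the base axis. Payload 15.5 kg.
Tool frame: the origin (TCP) lies midway between the tips of the shut fingers; the grasp point (between the pads) lies 19 mm behind it; z points along the fingers, y is the line along which they close (so a half turn about z gives the same grasp; the last joint's range is limited). The gripper opens to 91 mm and grips with 3 to 60 N. Pads are 32 mm wide; open, the fingers measure 118 mm over their backs; the gripper's body (76 mm by 178 mm) begins 60 mm behind the grasp point.
Start: joints at [1.006, 0.494, 1.345, -0, 1.302, -0.096], TCP at [0.282, 0.558, 0.214] pointing down, gripper open.
Joint ranges: [-2.91, 2.91], [-0.82, 2.16], [0.22, 2.67], [-1.22, 4.37], [0.12, 2.79], [-3.08, 3.08]. Speed limits (rad/s): [1.89, 1.89, 2.57, 3.01, 3.01, 3.01].

### API

Orientations are given as a rotation vector (axis times angle).
In Python, from station import r gives the robot as it stands.
- The arm moves only by the tool hand_motion, called after "Call:" by a JSON object that holds its "fn" and its "kwargs". Schema: {"type":"object","properties":{"ticks":{"type":"array","items":{"type":"number"},"minItems":5,"maxItems":100},"only":{"type":"string"},"quiet":{"type":"boolean"},"lines":{"type":"string"}},"required":["ticks"],"additionalProperties":false}. ticks is one flat list of numbers that holds 1 to 20 rows one after another, with no inner brackets; each row has 5 numbers: dx, dy, dz in units of 50 mm, then a turn about the tool's z in rad, then the opening from 0.0 (shut) to 1.0 (fully open); each row shifts and turns the commanded pose from where the row before left it, along the tool's axes as they then stand; what a row does not reach is not made up. A row lasts 1/12 s, in which the tool goes at most 0.0417 m and 0.125 rad, less where a joint would pass 70% of its speed; a pose out of reach is approached as far as the arm can. The fingers move at their own pace and stop on an object; the grip force is fixed at half the most. Time passes only in rows, so rows that do not move let the fingers close. The tool returns the time, the measured TCP pose, the force, the opening and the grip force at its end. only (a regular expression) keeps the lines of the reply that match it, lines (a string "A,B") keeps lines A to B, and quiet returns only ok. Input that does not fit is refused with a message, and nothing moves.
- r.sense(): the state, without advancing time (a new reading comes with each control period).
- r.read_camera(name): name is "scene" or "top" or "wrist"; returns a dict with "frame" (384x512x3 uint8, red, green, blue), "fx", "fy", "cx", "cy" (pixels), "T" (4x4, takes a point from camera to world coordinates). Camera axes: x right, y down, z forward; pixel columns grow to the right and rows downward; lengths in m; the calibration is good to about 2 mm. A picture is of the moment at which its call begins. There is no depth.
- r.finish_job(): hands the job in; it is judged then, once.
The state is a dict: "time_s": time; "qpos": joint angles; "joint_vel": joint speeds; "effort": joint torques, N m; "position": TCP position; "orientation": TCP orientation; "ft_force": force on the tool from outside, world axes, zero at the start; "wrist_torque": the same for the moment, N m; "gripper_width": opening from 0.0 (shut) to 1.0 (fully open); "gripper_force": force on a finger pad.
Only numpy, scipy, OpenCV 4.12 (cv2) and the standard library are available. Lean on these libraries where they do the work, as an engineer would, in place of code of your own. Each camera call takes 0.05 s, during which the arm holds its last target. There are 200 camera calls.

## Working session

There is one attempt and no reset: what is moved stays moved. The work goes in short steps, Python scripts to look and compute and a tool call to move; the robot and the scene stay as the last step left them, time stands still between calls to the robot, and variables do not carry over. Pictures are saved under pics/ and viewed, at most 14 in all, crops included, and the job is handed in when it is done.

```bash
ls; mkdir -p pics; python3 - <<'E'
from station import r
import cv2
s=r.sense();print(s['position'],s['orientation'],s['time_s'])
for n in("scene","top"):
    c=r.read_camera(n);cv2.imwrite(f"pics/{n}0.png",c["frame"][:,:,::-1])
    print(n,c['fx'],c['cx'],c['cy'],c['T'].round(4).tolist())
E
```

```text
pics
station.py
[0.28218966 0.55724159 0.21333421] [-7.29638388e-01 -3.05527596e+00  1.78209023e-03] 0.0
scene 490.0222556417827 255.10728912037368 188.95974541805714 [[0.6928, -0.502, 0.5178, -0.2535], [-0.7211, -0.477, 0.5024, -0.8641], [-0.0052, -0.7214, -0.6925, 1.1089], [0.0, 0.0, 0.0, 1.0]]
top 476.0496357076538 255.64420196946094 188.26212332485525 [[-0.0299, -0.995, 0.0952, 0.3704], [-0.9995, 0.0286, -0.0148, -0.1192], [0.012, -0.0956, -0.9954, 1.3979], [0.0, 0.0, 0.0, 1.0]]
```

View pics/top0.png

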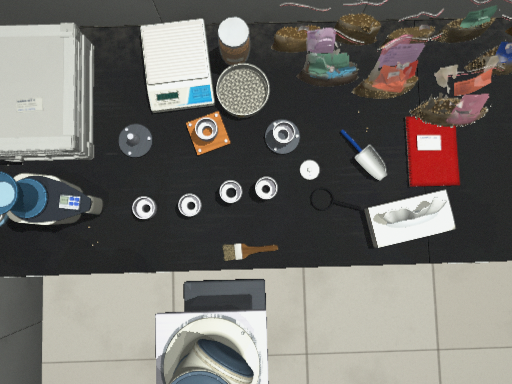

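View pics/scene0.png

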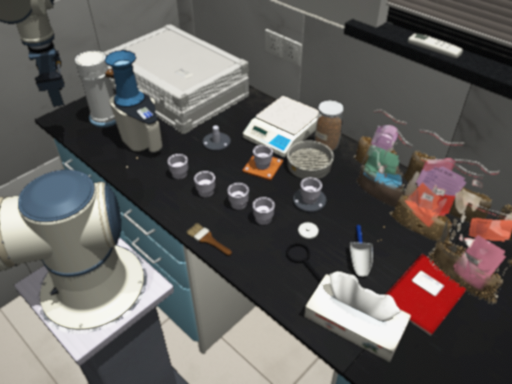

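The top view shows sleeves at about (144,208), (190,205), (231,191) and (266,188). The gauge is at (135,140), the wooden reject stand at (206,131) and the round pass stand at (283,135). There is a tin lid at (310,170), a loupe at (320,200) and a scoop at (370,160), and no tape. The scene view agrees with this.

```bash
cat > h.py <<'E'
import numpy as np,cv2
from scipy.spatial.transform import Rotation as R
from station import r
def world(c,u,v,z):
    d=c['T'][:3,:3]@[(u-c['cx'])/c['fx'],(v-c['cy'])/c['fy'],1]
    o=c['T'][:3,3]; return o+d*(z-o[2])/d[2]
def pix(c,p):
    q=c['T'][:3,:3].T@(np.array(p)-c['T'][:3,3]); return c['fx']*q[0]/q[2]+c['cx'],c['fy']*q[1]/q[2]+c['cy']
def tool(target):
    "remaining move to the target TCP, in tool axes"
    s=r.sense(); return R.from_rotvec(s['orientation']).as_matrix().T@(np.array(target)-s['position'])
def yaw():
    m=R.from_rotvec(r.sense()['orientation']).as_matrix(); return np.arctan2(m[1,0],m[0,0]),m.round(4).tolist()
def snap(name,cam="wrist"):
    c=r.read_camera(cam);cv2.imwrite(f"pics/{name}.png",c["frame"][:,:,::-1]);return c
E
python3 - <<'E'
from h import *
c=snap("top1","top")
for n,u,v,z in[("s1",144,208,.06),("s2",190,205,.06),("s3",231,191,.06),("s4",266,188,.06),("g",135,140,.01),("rej",206,131,.07),("pass",283,135,.07),("tin",310,170,.01)]: print(n,world(c,u,v,z).round(3))
w=snap("w0");print(w['fx'],w['cx'],w['cy'],w['T'].round(3).tolist());print(yaw())
E
```

```text
s1 [0.452 0.176 0.06 ]
s2 [0.456 0.047 0.06 ]
s3 [ 0.493 -0.069  0.06 ]
s4 [ 0.498 -0.168  0.06 ]
g [0.656 0.212 0.01 ]
rej [ 0.664 -0.003  0.07 ]
pass [ 0.647 -0.221  0.07 ]
tin [ 0.553 -0.301  0.01 ]
341.97975041046976 259.1531141800709 191.03516831573475 [[0.453, 0.866, 0.21, 0.223], [0.891, -0.44, -0.108, 0.587], [-0.001, 0.236, -0.972, 0.385], [0.0, 0.0, 0.0, 1.0]]
(np.float64(2.6727735738460128), [[-0.8921, 0.4518, -0.0004], [0.4518, 0.8921, -0.0006], [0.0, -0.0007, -1.0]])
```
View pics/w0.png

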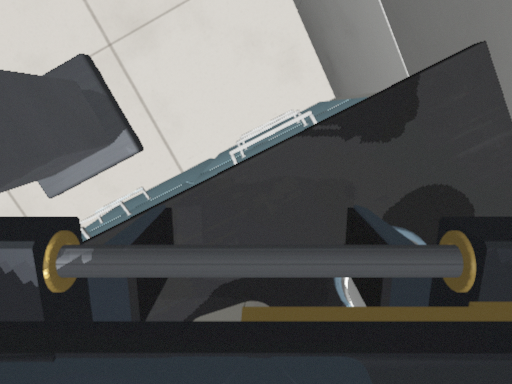

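The wrist image shows the floor and bench edge to the front, and the fingers across rows 240 and below. The camera sits on the tool's +x side, so an object beneath the TCP should show near mid-image. I'll move via low x, clear of the tall items at left, to above sleeve 1.

Units first: shifts go in units of 50 mm. So -0.04 m is -0.8, -0.03 m is -0.6.

Call:
{"fn": "hand_motion", "kwargs": {"ticks": [0,0,-0.2,-0.117,1,0,0,-0.2,-0.117,1,0,0,-0.2,-0.117,1,0,0,-0.2,-0.118,1,0,-0.8,0,0,1,0,-0.8,0,0,1,0,-0.8,0,0,1,0,-0.8,0,0,1,0,-0.8,0,0,1,0,-0.8,0,0,1,0,-0.8,0,0,1,-0.6,-0.8,0,0,1,-0.6,-0.6,0,0,1,-0.6,-0.6,0,0,1,-0.6,0,0,0,1,-0.6,0,0,0,1]}}

```text
time_s: 1.53
position: [0.4278, 0.1834, 0.2542]
orientation: [0.004, 3.141, 0.0]
ft_force: [-0.2, 1.3, 0.4]
gripper_width: 1.0
gripper_force: 0.0
```

```bash
python3 - <<'E'
from h import *
w=snap("w1");print(yaw()); p=r.sense()['position'];print(p)
for q in[(.452,.176,.06),(.456,.047,.06),(p[0],p[1],.06)]:print(pix(w,q))
E
```

```text
(np.float64(3.1389849210012586), [[-1.0, 0.0026, 0.0037], [0.0026, 1.0, 0.0005], [-0.0037, 0.0005, -1.0]])
[0.43319656 0.18433301 0.25421525]
(np.float64(252.5803178545936), np.float64(192.91678081772474))
(np.float64(135.90487905834578), np.float64(196.94400488701118))
(np.float64(260.07495918957045), np.float64(176.13353422269026))
```

View pics/w1.png

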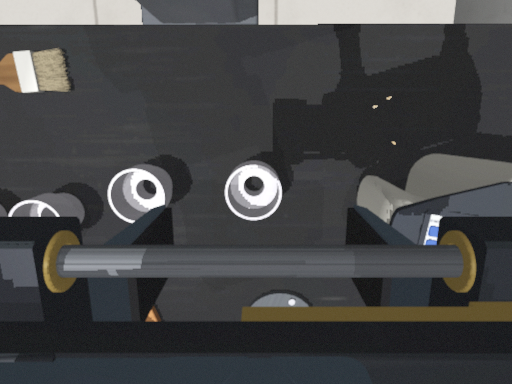

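The wrist image shows sleeve 1's rim ring centred near (253,190), sleeve 2's near (136,194) and part of sleeve 3 at (35,220). Next I'll write a rim fitter and use it.

```bash
cat >> h.py <<'E'
from scipy.optimize import minimize
def fit(c,guess,z,rad=(.0295,.0325,.0265),wts=(1,-.5,-.5),span=.02):
    "centre of a bright ring (circle in the plane z) near guess"
    g=cv2.GaussianBlur(cv2.cvtColor(c['frame'],cv2.COLOR_RGB2GRAY),(3,3),0).astype(np.float32)
    a=np.linspace(0,2*np.pi,120,endpoint=False)
    def score(p):
        s=0
        for q,w in zip(rad,wts):
            P=np.c_[p[0]+q*np.cos(a),p[1]+q*np.sin(a),0*a+z]
            C=(P-c['T'][:3,3])@c['T'][:3,:3]
            u=(c['fx']*C[:,0]/C[:,2]+c['cx']).astype(np.float32);v=(c['fy']*C[:,1]/C[:,2]+c['cy']).astype(np.float32)
            s+=w*cv2.remap(g,u[None],v[None],cv2.INTER_LINEAR).mean()
        return -s
    G=np.arange(-span,span+1e-6,.002)
    best=min(((guess[0]+i,guess[1]+j) for i in G for j in G),key=score)
    o=minimize(score,best,method='Nelder-Mead',options=dict(initial_simplex=np.array(best)+[[0,0],[.001,0],[0,.001]],xatol=1e-4))
    return o.x.round(4),-o.fun
E
python3 - <<'E'
from h import *
w=r.read_camera("wrist");print(r.sense()['position'])
for q in[(.452,.176),(.456,.047)]:print(fit(w,q,.062))
c=r.read_camera("top")
for n,q,z in[("s1",(.452,.176),.062),("s2",(.456,.047),.062),("s3",(.493,-.069),.062),("s4",(.498,-.168),.062),("rej",(.664,-.003),.074),("pass",(.647,-.221),.074)]:print(n,fit(c,q,z))
print('g',fit(c,(.656,.212),.01,(.048,.052),(1,-1)))
E
```

```text
[0.43043663 0.18471287 0.25387313]
(array([0.4513, 0.1764]), np.float64(94.19888305664062))
(array([0.4546, 0.0476]), np.float64(86.48552703857422))
s1 (array([0.4547, 0.1775]), np.float64(7.431308746337891))
s2 (array([0.4579, 0.0493]), np.float64(26.610923767089844))
s3 (array([ 0.4926, -0.0672]), np.float64(25.935333251953125))
s4 (array([ 0.4999, -0.1682]), np.float64(26.56554412841797))
rej (array([ 0.6735, -0.0026]), np.float64(23.52338409423828))
pass (array([ 0.6569, -0.2228]), np.float64(24.129409790039062))
g (array([0.6564, 0.2118]), np.float64(31.16701889038086))
```

To row units: -0.04 m is -0.8, 0.005 m is 0.1.

Call:
{"fn": "hand_motion", "kwargs": {"ticks": [-0.8,0.1,0,0,1,-0.8,0.1,0,0,1,-0.8,0.1,0,0,1,-0.8,0.1,0,0,1,-0.8,0.1,0,0,1,0,0,0,0,1,0,0,0,0,1,0,0,0,0,1]}}

```text
time_s: 2.35
position: [0.6251, 0.2106, 0.2535]
orientation: [0.001, -3.14, 0.0]
ft_force: [-0.8, -0.4, 0.6]
gripper_width: 0.999
gripper_force: 0.0
```

```bash
python3 - <<'E'
from h import *
p=r.sense()['position'];print(p)
w=snap("w2");print(r.sense()['position'])
print(fit(w,(.656,.212),.01,(.0485,.0515),(1,-1)),pix(w,(.656,.212,.07)),pix(w,(.656,.212,.01)))
E
```

```text
[0.62514122 0.21061061 0.25346915]
[0.62492269 0.21054924 0.25393461]
(array([0.6534, 0.2105]), np.float64(48.60786819458008)) (np.float64(260.585477321797), np.float64(201.61815742403817)) (np.float64(260.3845831720293), np.float64(188.87395828236487))
```

View pics/w2.png

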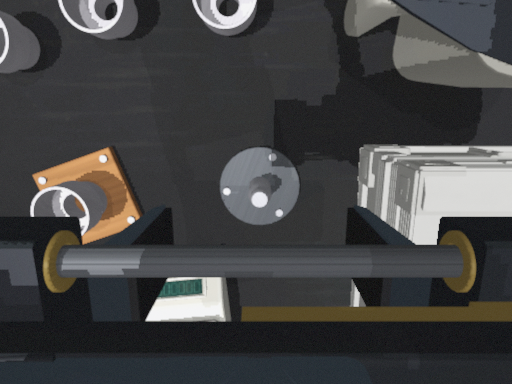

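The gauge plate is centred near (260,187), with the pin tip at (259,199). The tall box edge at col 360 is close to where the gripper's long side would be, so I'll turn the tool 90° to close along x and measure again.

Call:
{"fn": "hand_motion", "kwargs": {"ticks": [0,0,0,-0.121,1,0,0,0,-0.121,1,0,0,0,-0.121,1,0,0,0,-0.121,1,0,0,0,-0.121,1,0,0,0,-0.121,1,0,0,0,-0.121,1,0,0,0,-0.121,1,0,0,0,-0.121,1,0,0,0,-0.121,1,0,0,0,-0.121,1,0,0,0,-0.121,1,0,-0.56,0,-0.121,1,0,0,0,0,1,0,0,0,0,1,0,0,0,0,1]}}

```text
time_s: 3.73
position: [0.6531, 0.2072, 0.2542]
orientation: [2.222, -2.22, -0.0]
ft_force: [-0.3, -0.1, -0.6]
gripper_width: 1.0
gripper_force: 0.0
```

```bash
python3 - <<'E'
from h import *
print(r.sense()['qpos'],yaw())
w=snap("w3");print(r.sense()['position'])
print(fit(w,(.653,.212),.01,(.0485,.0515),(1,-1)))
for q in[(.664,-.003)]:print(fit(w,q,.074),pix(w,(*q,.074)))
f=np.argwhere
E
```

```text
[ 2.20063518e-01  5.51868573e-01  1.12493180e+00  1.02045145e-04
  1.46513576e+00 -2.92231383e+00] (np.float64(-1.570022413342397), [[0.0008, -1.0, -0.0004], [-1.0, -0.0008, 0.0], [-0.0, 0.0004, -1.0]])
[0.6530654  0.20724702 0.25428479]
(array([0.6533, 0.2108]), np.float64(41.10423278808594))
(array([0.6929, 0.0161]), np.float64(7.795150279998779)) (np.float64(245.88783694514714), np.float64(-57.03015478179276))
```

To row units: 0.035 m is 0.7, 0.027 m is 0.54.

Call:
{"fn": "hand_motion", "kwargs": {"ticks": [0,0,0,0.121,1,0,0,0,0.121,1,0,0,0,0.121,1,0,0,0,0.121,1,0,0,0,0.121,1,0,0,0,0.121,1,0,0,0,0.121,1,0,0,0,0.121,1,0,0,0,0.121,1,0,0,0,0.121,1,0,0,0,0.121,1,0,0,0,0.121,1,0,0,0,0.119,1,0.7,-0.1,0,0,1,0.7,-0.1,0,0,1,0.7,-0.1,0,0,1,0.7,-0.1,0,0,1,0.7,-0.1,0,0,1,0.54,-0.12,0,0,1,0,0,0,0,1]}}

```text
time_s: 5.45
position: [0.4462, 0.1748, 0.2542]
orientation: [0.003, -3.139, 0.001]
ft_force: [1.2, 0.4, 0.2]
gripper_width: 1.0
gripper_force: 0.0
```

Call:
{"fn": "hand_motion", "kwargs": {"ticks": [0,0,0.8,0,1,0,0,0.6,0,1,0,0,0,0,1,0,0,0,0,1,0,0,0,0,1]}}

```text
time_s: 5.87
position: [0.4528, 0.1759, 0.1854]
orientation: [-0.003, 3.14, 0.0]
ft_force: [1.3, 0.3, 0.4]
gripper_width: 0.999
gripper_force: 0.0
```

```bash
python3 - <<'E'
from h import *
print(r.sense()['qpos'].round(3),yaw()[0])
w=snap("w3");print(r.sense()['position'])
a=fit(w,(.4513,.1764),.062);print(a, tool([*a[0],.034]))
E
```

```text
[ 0.247  0.334  1.718 -0.     1.088 -1.325] -3.1396505779512593
[0.45312909 0.17596    0.18562361]
(array([0.4512, 0.1764]), np.float64(90.9134750366211)) [0.00226508 0.00035848 0.15161917]
```

To row units: 0.04 m is 0.8, 0.03 m is 0.6.

Call:
{"fn": "hand_motion", "kwargs": {"ticks": [0.04,0,0.6,0,1,0,0,0.8,0,1,0,0,0.8,0,1,0,0,0.6,0,1,0,0,0.24,0,1,0,0,0,0,1,0,0,0,0,1,0,0,0,0,0,0,0,0,0,0,0,0,0,0,0,0,0,0,0,0,0,0,0,0,0,0,0,0,0,0,0,0,0,0,0]}}

```text
time_s: 7.08
position: [0.4507, 0.1758, 0.0325]
orientation: [-0.003, 3.14, 0.001]
ft_force: [-0.7, 1.2, 10.1]
gripper_width: 0.675
gripper_force: 30.0
```

```bash
python3 - <<'E'
from h import *
print(tool([.4512,.1764,.034]),tool([.6534,.2106,.14]))
E
```

```text
[-0.0004777   0.00061548 -0.00150596] [-0.20287689  0.03440414 -0.10725743]
```

To row units: -0.03 m is -0.6, -0.035 m is -0.7.

Call:
{"fn": "hand_motion", "kwargs": {"ticks": [0,0,-0.4,0,0,0,0,-0.7,0,0,0,0,-0.7,0,0,-0.4,0.08,-0.6,0,0,-0.6,0.12,0,0,0,-0.6,0.12,0,0,0,-0.6,0.12,0,0,0,-0.6,0.1,0,0,0,-0.6,0.1,0,0,0,-0.44,0.048,0,0,0,-0.2,0,0,0,0,0,0,0,0,0,0,0,0,0,0,0,0,0,0,0,0,0,0,0,0,0,0,0,0,0]}}

```text
time_s: 8.42
position: [0.6514, 0.2105, 0.1522]
orientation: [0.004, -3.141, 0.0]
ft_force: [-0.0, -0.3, -0.9]
gripper_width: 0.673
gripper_force: 30.0
```

```bash
python3 - <<'E'
from h import *
print(tool([.6529,.2106,.11]),r.sense()['position'])
snap("w4")
E
```

```text
[-0.00149734  0.00010371  0.04215424] [0.65141413 0.21049553 0.15215464]
```

View pics/w4.png

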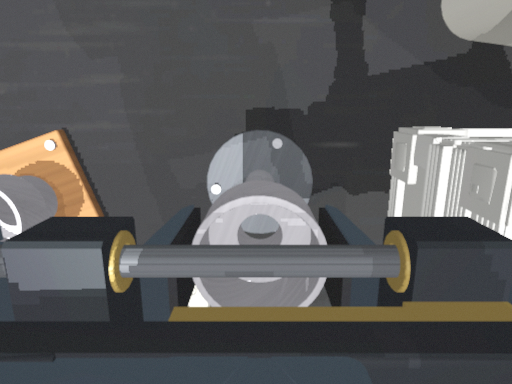

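The held sleeve's rim is at about (260,250) and its bore is visible. The gauge plate is behind it at (260,175), lined up in column. Descending onto the lead-in.

Call:
{"fn": "hand_motion", "kwargs": {"ticks": [-0.03,0,0.4,0,0,0,0,0.4,0,0,0,0,0.2,0,0,0,0,0.2,0,0,0,0,0.1,0,0,0,0,0,0,0,0,0,0,0,0]}}

```text
time_s: 9.05
position: [0.6539, 0.2106, 0.0874]
orientation: [-0.003, 3.141, 0.0]
ft_force: [0.4, -0.2, -1.8]
gripper_width: 0.678
gripper_force: 30.0
```

```bash
python3 - <<'E'
from h import *
s=r.sense();print(s['position'],s['ft_force'],s['wrist_torque'])
E
```

```text
[0.65391046 0.21055507 0.08735199] [ 0.37030678 -0.20236116 -1.75106044] [0.09681024 0.03114247 0.01451536]
```

Call:
{"fn": "hand_motion", "kwargs": {"ticks": [0.01,0,0.08,0,0,0,0,0.06,0,0,0,0,0.06,0,0,0,0,0.06,0,0,0,0,0,0,0,0,0,0,0,0]}}

```text
time_s: 9.55
position: [0.6546, 0.2107, 0.0759]
orientation: [-0.003, 3.138, 0.001]
ft_force: [-1.9, -1.0, 19.0]
gripper_width: 0.673
gripper_force: 30.0
```

Contact is at the shoulder height, with 19 N upward. I'll relieve the force and release so the sleeve settles freely, then look.

Call:
{"fn": "hand_motion", "kwargs": {"ticks": [0.01,0,-0.04,0,0,0,0,0,0,0.75,0,0,0,0,0.8,0,0,0,0,0.9,0,0,0,0,0.9,0,0,0,0,0.9,0,0,-0.6,0,0.9,0,0,-0.8,0,0.9,0,0,-0.8,0,0.9,0,0,0,0,0.9,0,0,0,0,0.9,0,0,0,0,0.9,0,0,0,0,0.9]}}

```text
time_s: 10.63
position: [0.6519, 0.2103, 0.1846]
orientation: [0.003, -3.139, 0.001]
ft_force: [-0.8, -0.5, 0.5]
gripper_width: 0.898
gripper_force: 0.0
```

```bash
python3 - <<'E'
from h import *
w=snap("w5")
print(r.sense()['position'])
for z in(.072,.108):print(z,fit(w,(.653,.211),z))
E
```

```text
[0.65191201 0.2102791  0.18447075]
0.072 (array([0.6689, 0.2116]), np.float64(36.26646423339844))
0.108 (array([0.6538, 0.2106]), np.float64(84.99066925048828))
```

View pics/w5.png

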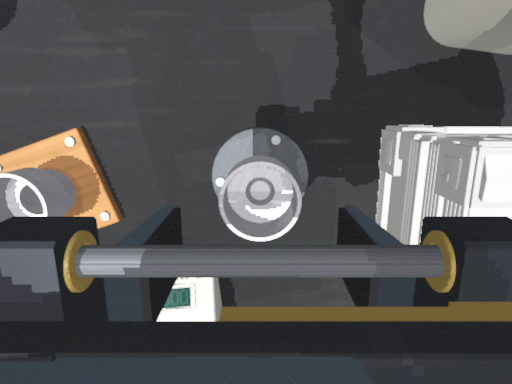

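The sleeve stands on the shoulder: its rim fits at z≈0.108, centred at about (260,200), with the pin nearly filling the bore. Sleeve 1 is tight. Regrasping it for the reject stack.

To row units: 0.04 m is 0.8, 0.03 m is 0.6.

Call:
{"fn": "hand_motion", "kwargs": {"ticks": [-0.03,0,0.6,0,0.9,0,0,0.8,0,0.9,0,0,0.5,0,0.9,0,0,0.2,0,0.9,0,0,0,0,0.9,0,0,0,0,0.9,0,0,0,0,0,0,0,0,0,0,0,0,0,0,0,0,0,0,0,0,0,0,0,0,0,0,0,0,0,0]}}

```text
time_s: 11.68
position: [0.655, 0.2107, 0.0822]
orientation: [-0.003, 3.139, 0.001]
ft_force: [0.5, -0.2, 6.6]
gripper_width: 0.673
gripper_force: 30.0
```

Call:
{"fn": "hand_motion", "kwargs": {"ticks": [0,0,-0.4,0,0,0,0,-0.7,0,0,0,0,-0.7,0,0,0,0,-0.4,0,0,-0.1,-0.6,0,0,0,-0.2,-0.8,0,0,0,-0.2,-0.8,0,0,0,-0.2,-0.8,0,0,0,-0.2,-0.8,0,0,0,-0.1,-0.4,0,0,0,0,-0.08,0,0,0,0,0,0,0,0,0,0,0,0,0,0,0,0,0,0,0,0,0,0,0,0,0,0,0,0]}}

```text
time_s: 13.02
position: [0.7045, -0.0022, 0.191]
orientation: [0.006, -3.142, -0.0]
ft_force: [-1.1, 0.0, -0.9]
gripper_width: 0.675
gripper_force: 30.0
```

```bash
python3 - <<'E'
from h import *
w=snap("w6")
print(r.sense()['position'])
a=fit(w,(.668,-.004),.074);print(a,tool([*a[0],.14]))
E
```

```text
[ 0.70452683 -0.00239133  0.19099867]
(array([ 0.6689, -0.0037]), np.float64(53.122398376464844)) [ 0.03563129 -0.00118774  0.05099852]
```

View pics/w6.png

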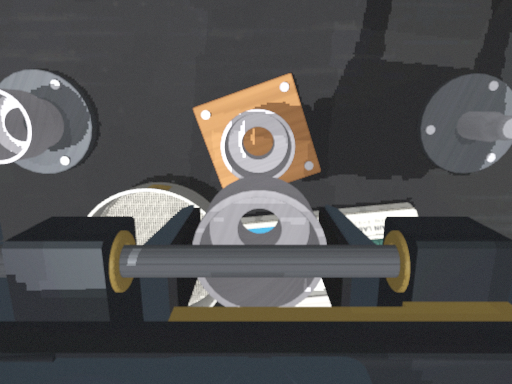

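The reject rim fits well, near (258,145), directly ahead of the held sleeve at (260,245). Placing it.

To row units: -0.001 m is -0.02, 0.03 m is 0.6.

Call:
{"fn": "hand_motion", "kwargs": {"ticks": [0.36,-0.02,0,0,0,0.33,0,0,0,0,0,0,0,0,0,0,0,0,0,0,0,0,0.6,0,0,0,0,0.6,0,0,0,0,0.4,0,0,0,0,0.24,0,0,0,0,0.12,0,0,0,0,0.12,0,0,0,0,0.08,0,0,0,0,0,0,0,0,0,0,0,0]}}

```text
time_s: 14.15
position: [0.6709, -0.0045, 0.0839]
orientation: [-0.004, 3.14, -0.0]
ft_force: [-0.7, -0.2, -2.1]
gripper_width: 0.673
gripper_force: 30.0
```

Release, rise and check, then move on to sleeve 2.

To row units: -0.04 m is -0.8, -0.03 m is -0.6.

Call:
{"fn": "hand_motion", "kwargs": {"ticks": [0,0,0.04,0,0,0,0,0,0,0,0,0,0,0,0.75,0,0,0,0,0.9,0,0,0,0,0.9,0,0,0,0,0.9,0,0,-0.6,0,0.9,0,0,-0.8,0,0.9,0,0,-0.8,0,0.9,0,0,-0.4,0,0.9,0,0,0,0,0.9,0,0,0,0,0.9,0,0,0,0,0.9]}}

```text
time_s: 15.23
position: [0.6696, -0.0045, 0.21]
orientation: [0.003, -3.14, -0.0]
ft_force: [0.1, -1.1, -0.0]
gripper_width: 0.904
gripper_force: 0.0
```

```bash
python3 - <<'E'
from h import *
w=r.read_camera("wrist");print(r.sense()['position'])
for z in(.1,.108,.116): print(z,fit(w,(.6689,-.0037),z))
E
```

```text
[ 0.66942163 -0.00443309  0.20955817]
0.1 (array([ 0.6732, -0.005 ]), np.float64(52.233848571777344))
0.108 (array([ 0.6702, -0.0048]), np.float64(77.62653350830078))
0.116 (array([ 0.6678, -0.0048]), np.float64(74.5523910522461))
```

Call:
{"fn": "hand_motion", "kwargs": {"ticks": [0.7,0.1,0,0,1,0.8,0.2,0,0,1,0.8,0.2,0,0,1,0.8,0.2,0,0,1,0.8,0.2,0,0,1,0.4,0.12,0,0,1,0,0,0,0,1,0,0,0,0,1,0,0,0,0,1,0,0,0,0,1]}}

```text
time_s: 16.12
position: [0.4559, 0.0458, 0.2105]
orientation: [0.003, -3.141, 0.0]
ft_force: [0.3, -0.0, -0.4]
gripper_width: 1.002
gripper_force: 0.0
```

```bash
python3 - <<'E'
from h import *
w=r.read_camera("wrist");print(r.sense()['position'])
a=fit(w,(.455,.047),.062);print(a, tool([*a[0],.034]))
E
```

```text
[0.45587446 0.04579539 0.2105093 ]
(array([0.4551, 0.048 ]), np.float64(89.01598358154297)) [0.00071369 0.00221278 0.17650945]
```

To row units: 0.04 m is 0.8, 0.035 m is 0.7.

Call:
{"fn": "hand_motion", "kwargs": {"ticks": [0.014,0.044,0.6,0,1,0,0,0.8,0,1,0,0,0.8,0,1,0,0,0.7,0,1,0,0,0.4,0,1,0,0,0.23,0,1,0,0,0,0,1,0,0,0,0,1,0,0,0,0,0,0,0,0,0,0,0,0,0,0,0,0,0,0,0,0,0,0,0,0,0,0,0,0,0,0]}}

```text
time_s: 17.33
position: [0.4547, 0.0482, 0.0349]
orientation: [-0.004, 3.141, -0.0]
ft_force: [-1.0, 0.4, 8.7]
gripper_width: 0.669
gripper_force: 30.0
```

Call:
{"fn": "hand_motion", "kwargs": {"ticks": [0,0,-0.4,0,0,0,0,-0.7,0,0,0,0,-0.7,0,0,-0.4,0.3,-0.6,0,0,-0.6,0.48,0,0,0,-0.6,0.48,0,0,0,-0.6,0.48,0,0,0,-0.6,0.48,0,0,0,-0.6,0.48,0,0,0,-0.4,0.4,0,0,0,-0.16,0.16,0,0,0,0,0,0,0,0,0,0,0,0,0,0,0,0,0,0,0,0,0,0,0,0,0,0,0,0]}}

```text
time_s: 18.67
position: [0.6514, 0.2109, 0.1547]
orientation: [0.002, -3.141, 0.0]
ft_force: [0.7, 0.9, -0.8]
gripper_width: 0.67
gripper_force: 30.0
```

```bash
python3 - <<'E'
from h import *
print(tool([.6535,.2106,.0875]),r.sense()['position'])
E
```

```text
[-0.00207122 -0.00032596  0.06716696] [0.65144466 0.21093016 0.15466742]
```

To row units: -0.001 m is -0.02, 0.02 m is 0.4.

Call:
{"fn": "hand_motion", "kwargs": {"ticks": [-0.02,0,0.4,0,0,0,0,0.4,0,0,0,0,0.3,0,0,0,0,0.2,0,0,0,0,0.08,0,0,0,0,0.06,0,0,0,0,0.06,0,0,0,0,0.06,0,0,0,0,0,0,0,0,0,0,0,0]}}

```text
time_s: 19.5
position: [0.6546, 0.2114, 0.0788]
orientation: [-0.003, 3.138, -0.0]
ft_force: [-1.0, -4.4, 12.7]
gripper_width: 0.664
gripper_force: 30.0
```

Call:
{"fn": "hand_motion", "kwargs": {"ticks": [0.01,0,-0.04,0,0,0,0,0,0,0.75,0,0,0,0,0.8,0,0,0,0,0.9,0,0,0,0,0.9,0,0,0,0,0.9,0,0,-0.6,0,0.9,0,0,-0.8,0,0.9,0,0,-0.8,0,0.9,0,0,0,0,0.9,0,0,0,0,0.9,0,0,0,0,0.9,0,0,0,0,0.9]}}

```text
time_s: 20.58
position: [0.6517, 0.2115, 0.1871]
orientation: [0.003, -3.139, 0.001]
ft_force: [-0.6, -0.3, -0.1]
gripper_width: 0.906
gripper_force: 0.0
```

```bash
python3 - <<'E'
from h import *
w=snap("w7")
print(r.sense()['position'])
for z in(.072,.1,.108,.116):print(z,fit(w,(.653,.211),z,span=.01))
E
```

```text
[0.65171429 0.21150826 0.18692712]
0.072 (array([0.6687, 0.2121]), np.float64(36.689613342285156))
0.1 (array([0.6567, 0.2116]), np.float64(61.871482849121094))
0.108 (array([0.6537, 0.2115]), np.float64(85.27815246582031))
0.116 (array([0.651 , 0.2114]), np.float64(69.95967102050781))
```

View pics/w7.png

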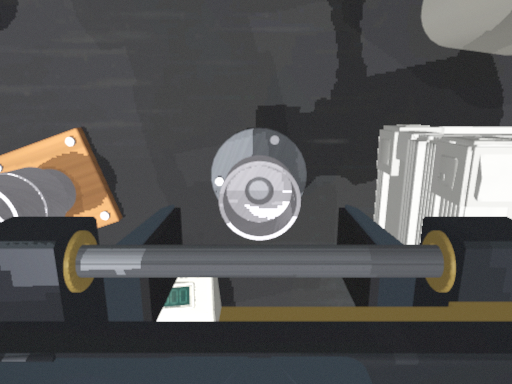

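It is again on the shoulder: rim at (260,199), best fit z≈0.108. Sleeve 2 is tight and goes on the reject stack's second level.

To row units: 0.04 m is 0.8, 0.03 m is 0.6.

Call:
{"fn": "hand_motion", "kwargs": {"ticks": [-0.02,0,0.6,0,0.9,0,0,0.8,0,0.9,0,0,0.5,0,0.9,0,0,0.2,0,0.9,0,0,0,0,0.9,0,0,0,0,0.9,0,0,0,0,0,0,0,0,0,0,0,0,0,0,0,0,0,0,0,0,0,0,0,0,0,0,0,0,0,0]}}

```text
time_s: 21.63
position: [0.6542, 0.2117, 0.0846]
orientation: [-0.003, 3.14, 0.0]
ft_force: [0.2, -0.3, 8.0]
gripper_width: 0.666
gripper_force: 30.0
```

Call:
{"fn": "hand_motion", "kwargs": {"ticks": [0,0,-0.4,0,0,0,0,-0.7,0,0,0,0,-0.7,0,0,0,0,-0.6,0,0,-0.1,-0.6,-0.4,0,0,-0.2,-0.8,0,0,0,-0.2,-0.8,0,0,0,-0.2,-0.8,0,0,0,-0.2,-0.8,0,0,0,-0.1,-0.4,0,0,0,0,-0.1,0,0,0,0,0,0,0,0,0,0,0,0,0,0,0,0,0,0,0,0,0,0,0,0,0,0,0,0]}}

```text
time_s: 22.97
position: [0.7038, -0.0019, 0.2236]
orientation: [-0.006, 3.142, 0.0]
ft_force: [-0.7, -0.2, -2.1]
gripper_width: 0.668
gripper_force: 30.0
```

```bash
python3 - <<'E'
from h import *
w=snap("w8")
print(r.sense()['position'])
for z in (.1,.108,.116): a=fit(w,(.67,-.0045),z,span=.01);print(a)
E
```

```text
[ 0.70381546 -0.00218997  0.22349497]
(array([ 0.6702, -0.0048]), np.float64(28.204635620117188))
(array([ 0.6695, -0.0046]), np.float64(49.28680419921875))
(array([ 0.6688, -0.0045]), np.float64(47.461639404296875))
```

To row units: -0.0025 m is -0.05, 0.03 m is 0.6.

Call:
{"fn": "hand_motion", "kwargs": {"ticks": [0.36,-0.05,0,0,0,0.33,0,0,0,0,0,0,0,0,0,0,0,0,0,0,0,0,0.6,0,0,0,0,0.6,0,0,0,0,0.4,0,0,0,0,0.24,0,0,0,0,0.12,0,0,0,0,0.1,0,0,0,0,0.06,0,0,0,0,0,0,0,0,0,0,0,0]}}

```text
time_s: 24.1
position: [0.6705, -0.0059, 0.1195]
orientation: [-0.004, 3.139, -0.001]
ft_force: [-3.3, -0.5, 7.6]
gripper_width: 0.665
gripper_force: 30.0
```

To row units: -0.04 m is -0.8, -0.03 m is -0.6.

Call:
{"fn": "hand_motion", "kwargs": {"ticks": [0,0,0,0,0.75,0,0,0,0,0.9,0,0,0,0,0.9,0,0,0,0,0.9,0,0,-0.6,0,0.9,0,0,-0.8,0,0.9,0,0,-0.8,0,0.9,0,0,-0.2,0,0.9,0,0,0,0,0.9,0,0,0,0,0.9,0,0,0,0,0.9]}}

```text
time_s: 25.02
position: [0.6689, -0.0057, 0.2362]
orientation: [0.003, -3.14, -0.0]
ft_force: [-0.0, -0.2, -1.1]
gripper_width: 0.897
gripper_force: 0.0
```

```bash
python3 - <<'E'
from h import *
w=snap("w9");print(r.sense()['position'])
for z in(.134,.142,.15): print(z,fit(w,(.669,-.005),z,span=.01))
E
```

```text
[ 0.6687722  -0.00573579  0.23590985]
0.134 (array([ 0.6734, -0.0064]), np.float64(53.61986541748047))
0.142 (array([ 0.6702, -0.0063]), np.float64(80.33668518066406))
0.15 (array([ 0.6677, -0.0062]), np.float64(76.13201904296875))
```

Call:
{"fn": "hand_motion", "kwargs": {"ticks": [0.6,-0.3,0,0,1,0.8,-0.3,0,0,1,0.8,-0.3,0,0,1,0.8,-0.2,0.4,0,1,0.6,-0.2,0.4,0,1,0,0,0,0,1,0,0,0,0,1,0,0,0,0,1,0,0,0,0,1]}}

```text
time_s: 25.82
position: [0.4963, -0.0695, 0.1993]
orientation: [-0.004, 3.141, -0.0]
ft_force: [0.1, 0.2, -0.4]
gripper_width: 1.0
gripper_force: 0.0
```

```bash
python3 - <<'E'
from h import *
w=snap("w10");print(r.sense()['position'])
a=fit(w,(.49,-.069),.062);print(a, tool([*a[0],.034]))
print(fit(w,(.497,-.17),.062))
E
```

```text
[ 0.49639753 -0.06949503  0.19936101]
(array([ 0.4897, -0.0681]), np.float64(92.35053253173828)) [0.00684682 0.00144884 0.16535444]
(array([ 0.4968, -0.1688]), np.float64(80.58033752441406))
```

Second level is seated. Now sleeve 3.

To row units: 0.04 m is 0.8, 0.035 m is 0.7.

Call:
{"fn": "hand_motion", "kwargs": {"ticks": [0.136,0.028,0.4,0,0.9,0,0,0.8,0,0.9,0,0,0.8,0,0.9,0,0,0.7,0,0.9,0,0,0.4,0,0.9,0,0,0.2,0,0.9,0,0,0,0,0.9,0,0,0,0,0.9,0,0,0,0,0,0,0,0,0,0,0,0,0,0,0,0,0,0,0,0,0,0,0,0,0,0,0,0,0,0]}}

```text
time_s: 27.03
position: [0.4891, -0.0683, 0.0352]
orientation: [-0.003, 3.14, -0.001]
ft_force: [0.1, 1.1, 11.2]
gripper_width: 0.667
gripper_force: 30.0
```

Call:
{"fn": "hand_motion", "kwargs": {"ticks": [0,0,-0.4,0,0,0,0,-0.7,0,0,0,0,-0.7,0,0,0,0.6,-0.6,0,0,-0.2,0.8,0,0,0,-0.4,0.8,0,0,0,-0.6,0.8,0,0,0,-0.6,0.8,0,0,0,-0.6,0.8,0,0,0,-0.6,0.6,0,0,0,-0.24,0.3,0,0,0,0,0.08,0,0,0,0,0,0,0,0,0,0,0,0,0,0,0,0,0,0,0,0,0,0,0,0,0,0,0,0]}}

```text
time_s: 28.45
position: [0.6326, 0.1865, 0.154]
orientation: [0.002, -3.142, 0.0]
ft_force: [-0.3, -0.0, -1.6]
gripper_width: 0.671
gripper_force: 30.0
```

```bash
python3 - <<'E'
from h import *
print(tool([.6535,.2106,.0875]),r.sense()['position'])
E
```

```text
[-0.02091485  0.02404179  0.06649288] [0.63261795 0.18653537 0.15399493]
```

To row units: 0.012 m is 0.24, -0.01 m is -0.2.

Call:
{"fn": "hand_motion", "kwargs": {"ticks": [-0.2,0.24,0,0,0,-0.2,0.24,0,0,0,0,0,0,0,0,0,0,0,0,0,0,0,0,0,0,0,0,0,0,0,0,0,0,0,0]}}

```text
time_s: 29.03
position: [0.6525, 0.2109, 0.1538]
orientation: [0.003, -3.141, 0.0]
ft_force: [0.8, -0.3, -3.0]
gripper_width: 0.671
gripper_force: 30.0
```

```bash
python3 - <<'E'
from h import *
print(tool([.6530,.2106,.0875]),r.sense()['position'])
E
```

```text
[-0.00049914 -0.00025837  0.0662603 ] [0.65251974 0.21086597 0.15376041]
```

Call:
{"fn": "hand_motion", "kwargs": {"ticks": [0.01,0,0.4,0,0,0,0,0.4,0,0,0,0,0.3,0,0,0,0,0.2,0,0,0,0,0.08,0,0,0,0,0.06,0,0,0,0,0.06,0,0,0,0,0.04,0,0,0,0,0,0,0,0,0,0,0,0]}}

```text
time_s: 29.87
position: [0.6526, 0.2115, 0.0772]
orientation: [-0.003, 3.141, 0.0]
ft_force: [0.3, 0.3, -2.0]
gripper_width: 0.672
gripper_force: 30.0
```

No force below the shoulder, so sleeve 3 is good. Continuing to the plate.

To row units: 0.008 m is 0.16, 0.005 m is 0.1.

Call:
{"fn": "hand_motion", "kwargs": {"ticks": [0,0,0.16,0,0,0,0,0.16,0,0,0,0,0.16,0,0,0,0,0.1,0,0,0,0,0.06,0,0,0,0,0,0,0,0,0,0,0,0]}}

```text
time_s: 30.45
position: [0.6521, 0.2113, 0.0448]
orientation: [0.003, -3.141, 0.0]
ft_force: [-4.7, -1.2, 7.2]
gripper_width: 0.667
gripper_force: 30.0
```

Units first: shifts go in units of 50 mm. So -0.04 m is -0.8, -0.035 m is -0.7.

Call:
{"fn": "hand_motion", "kwargs": {"ticks": [0,0,0,0,0,0,0,0,0,0,0,0,0,0,0,0,0,0,0,0,0,0,-0.4,0,0,0,0,-0.6,0,0,0,0,-0.7,0,0,0,0,-0.7,0,0,0,0,-0.7,0,0,0,0,-0.7,0,0,0,0,0,0,0,0,-0.6,0,0,0,-0.1,-0.8,0,0,0,-0.1,-0.8,0,0,0,-0.1,-0.8,0,0,0,-0.1,-0.8,0,0,0,-0.1,-0.8,0,0,0,-0.1,-0.8,0,0,0,-0.1,-0.8,0,0,0,-0.04,-0.6,0,0,0]}}

```text
time_s: 32.12
position: [0.6902, -0.1319, 0.2339]
orientation: [0.002, -3.141, 0.001]
ft_force: [0.9, -1.0, -2.5]
gripper_width: 0.67
gripper_force: 30.0
```

Call:
{"fn": "hand_motion", "kwargs": {"ticks": [0,-0.6,0,0,0,0,-0.6,0,0,0,0,-0.4,0,0,0,0,-0.2,0,0,0,0,0,0,0,0,0,0,0,0,0,0,0,0,0,0,0,0,0,0,0]}}

```text
time_s: 32.78
position: [0.6905, -0.2171, 0.2347]
orientation: [0.006, -3.141, -0.0]
ft_force: [0.4, -0.7, -1.6]
gripper_width: 0.665
gripper_force: 30.0
```

```bash
python3 - <<'E'
from h import *
w=snap("w11");print(r.sense()['position'])
a=fit(w,(.6535,-.224),.074);print(a,tool([*a[0],.082]))
E
```

```text
[ 0.69045162 -0.21719591  0.23472677]
(array([ 0.6529, -0.2228]), np.float64(67.9002685546875)) [ 0.03756108 -0.00550525  0.15272804]
```

View pics/w11.png

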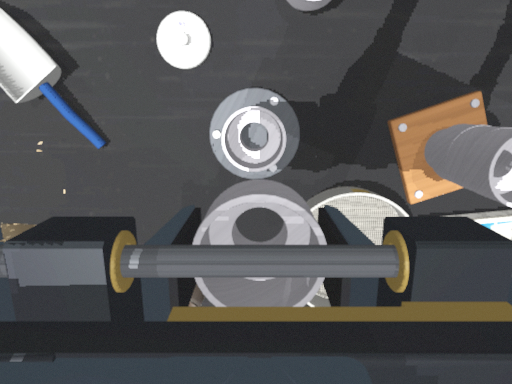

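The pass rim is at (255,138) and the held sleeve at (260,240). Placing it.

To row units: -0.0055 m is -0.11, 0.03 m is 0.6.

Call:
{"fn": "hand_motion", "kwargs": {"ticks": [0.4,-0.11,0,0,0,0.35,0,0,0,0,0,0,0,0,0,0,0,0.4,0,0,0,0,0.6,0,0,0,0,0.6,0,0,0,0,0.6,0,0,0,0,0.4,0,0,0,0,0.24,0,0,0,0,0.12,0,0,0,0,0.08,0,0,0,0,0,0,0,0,0,0,0,0]}}

```text
time_s: 33.92
position: [0.6536, -0.2243, 0.0839]
orientation: [-0.004, 3.14, -0.001]
ft_force: [-1.6, -0.2, -2.1]
gripper_width: 0.668
gripper_force: 30.0
```

Call:
{"fn": "hand_motion", "kwargs": {"ticks": [0,0,0.04,0,0,0,0,0,0,0,0,0,0,0,0.75,0,0,0,0,0.9,0,0,0,0,0.9,0,0,0,0,0.9,0,0,-0.6,0,0.9,0,0,-0.8,0,0.9,0,0,-0.8,0,0.9,0,0,-0.2,0,0.9,0,0,0,0,0.9,0,0,0,0,0.9,0,0,0,0,0.9]}}

```text
time_s: 35.0
position: [0.6523, -0.2239, 0.1997]
orientation: [0.003, -3.14, -0.001]
ft_force: [0.2, -0.1, -0.2]
gripper_width: 0.903
gripper_force: 0.0
```

```bash
python3 - <<'E'
from h import *
w=snap("w12");print(r.sense()['position'])
for z in(.1,.108,.116): print(z,fit(w,(.653,-.223),z,span=.01))
E
```

```text
[ 0.65217481 -0.22380351  0.19928885]
0.1 (array([ 0.6569, -0.2242]), np.float64(53.595298767089844))
0.108 (array([ 0.6537, -0.2244]), np.float64(80.11248016357422))
0.116 (array([ 0.6512, -0.2244]), np.float64(77.21531677246094))
```

Call:
{"fn": "hand_motion", "kwargs": {"ticks": [0.6,0.2,0,0,1,0.8,0.2,0,0,1,0.8,0.2,0,0,1,0.8,0.3,0,0,1,0,0.2,0,0,1,0,0,0,0,1,0,0,0,0,1,0,0,0,0,1,0,0,0,0,1]}}

```text
time_s: 35.8
position: [0.5044, -0.1703, 0.2003]
orientation: [0.004, -3.141, 0.0]
ft_force: [0.4, 1.1, 0.6]
gripper_width: 0.999
gripper_force: 0.0
```

```bash
python3 - <<'E'
from h import *
w=snap("w13");print(r.sense()['position'])
a=fit(w,(.4968,-.1688),.062);print(a, tool([*a[0],.034]))
E
```

```text
[ 0.50432184 -0.17025679  0.20031528]
(array([ 0.4971, -0.1687]), np.float64(92.11087036132812)) [0.00718949 0.00156887 0.16631657]
```

To row units: 0.04 m is 0.8, 0.035 m is 0.7.

Call:
{"fn": "hand_motion", "kwargs": {"ticks": [0.144,0.032,0.4,0,0.9,0,0,0.8,0,0.9,0,0,0.8,0,0.9,0,0,0.7,0,0.9,0,0,0.4,0,0.9,0,0,0.22,0,0.9,0,0,0,0,0.9,0,0,0,0,0.9,0,0,0,0,0,0,0,0,0,0,0,0,0,0,0,0,0,0,0,0,0,0,0,0,0,0,0,0,0,0]}}

```text
time_s: 37.02
position: [0.497, -0.1685, 0.0355]
orientation: [-0.004, 3.14, -0.001]
ft_force: [0.1, 0.4, 7.9]
gripper_width: 0.669
gripper_force: 30.0
```

Call:
{"fn": "hand_motion", "kwargs": {"ticks": [0,0,-0.4,0,0,0,0,-0.7,0,0,0,0,-0.7,0,0,0,0.6,-0.6,0,0,0,0.8,0,0,0,0,0.8,0,0,0,0,0.8,0,0,0,0,0.8,0,0,0,0,0.8,0,0,0,-0.2,0.8,0,0,0,-0.6,0.6,0,0,0,-0.6,0.6,0,0,0,-0.6,0.4,0,0,0,-0.6,0.2,0,0,0,-0.4,0.2,0,0,0,0,0,0,0,0,0,0,0,0,0,0,0,0,0,0,0,0,0,0,0,0,0,0,0,0]}}

```text
time_s: 38.68
position: [0.6439, 0.2001, 0.1545]
orientation: [0.003, -3.141, 0.0]
ft_force: [-0.5, -0.3, -1.4]
gripper_width: 0.667
gripper_force: 30.0
```

```bash
python3 - <<'E'
from h import *
print(tool([.6530,.2106,.0875]),r.sense()['position'])
E
```

```text
[-0.0091306   0.0105093   0.06695526] [0.64390613 0.20008012 0.1544586 ]
```

To row units: 0.02 m is 0.4, 0.015 m is 0.3.

Call:
{"fn": "hand_motion", "kwargs": {"ticks": [-0.17,0.206,0,0,0,0,0,0,0,0,0,0,0,0,0,0,0,0.4,0,0,0,0,0.4,0,0,0,0,0.3,0,0,0,0,0.2,0,0,0,0,0.08,0,0,0,0,0.06,0,0,0,0,0.06,0,0,0,0,0.04,0,0,0,0,0,0,0,0,0,0,0,0]}}

```text
time_s: 39.77
position: [0.6544, 0.2109, 0.0796]
orientation: [-0.004, 3.138, 0.001]
ft_force: [-2.2, -1.9, 15.3]
gripper_width: 0.667
gripper_force: 30.0
```

To row units: -0.04 m is -0.8, -0.03 m is -0.6.

Call:
{"fn": "hand_motion", "kwargs": {"ticks": [0.01,0,-0.04,0,0,0,0,0,0,0.75,0,0,0,0,0.8,0,0,0,0,0.9,0,0,0,0,0.9,0,0,0,0,0.9,0,0,-0.6,0,0.9,0,0,-0.8,0,0.9,0,0,-0.8,0,0.9,0,0,0,0,0.9,0,0,0,0,0.9,0,0,0,0,0.9,0,0,0,0,0.9]}}

```text
time_s: 40.85
position: [0.6518, 0.2106, 0.1878]
orientation: [0.003, -3.139, 0.001]
ft_force: [0.6, 1.2, -1.1]
gripper_width: 0.9
gripper_force: 0.0
```

```bash
python3 - <<'E'
from h import *
w=snap("w14")
print(r.sense()['position'])
for z in(.072,.1,.108,.116):print(z,fit(w,(.653,.211),z,span=.01))
E
```

```text
[0.65181364 0.21065819 0.18768422]
0.072 (array([0.6683, 0.2117]), np.float64(36.298683166503906))
0.1 (array([0.6564, 0.2114]), np.float64(59.81910705566406))
0.108 (array([0.6533, 0.2112]), np.float64(84.3939208984375))
0.116 (array([0.6506, 0.2111]), np.float64(70.99327087402344))
```

View pics/w14.png

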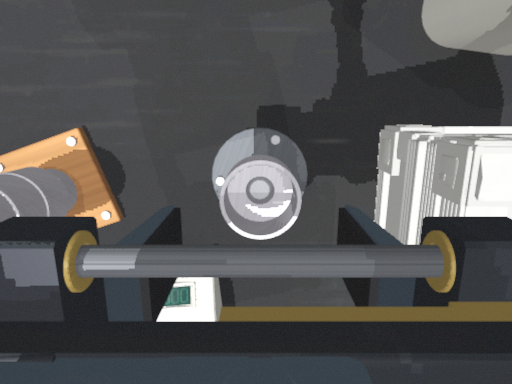

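Rim at (260,198), fit z≈0.108: sleeve 4 is tight. It goes on the reject stack's third level, approached from higher up.

To row units: 0.04 m is 0.8, 0.03 m is 0.6.

Call:
{"fn": "hand_motion", "kwargs": {"ticks": [-0.02,0,0.6,0,0.9,0,0,0.8,0,0.9,0,0,0.5,0,0.9,0,0,0.2,0,0.9,0,0,0,0,0.9,0,0,0,0,0.9,0,0,0,0,0,0,0,0,0,0,0,0,0,0,0,0,0,0,0,0,0,0,0,0,0,0,0,0,0,0]}}

```text
time_s: 41.9
position: [0.6543, 0.211, 0.0853]
orientation: [-0.004, 3.14, 0.001]
ft_force: [-0.4, -0.4, 7.3]
gripper_width: 0.665
gripper_force: 30.0
```

Call:
{"fn": "hand_motion", "kwargs": {"ticks": [0,0,-0.4,0,0,0,0,-0.7,0,0,0,0,-0.7,0,0,0,0,-0.7,0,0,0,0,-0.7,0,0,-0.1,-0.6,-0.5,0,0,-0.2,-0.8,0,0,0,-0.2,-0.8,0,0,0,-0.2,-0.8,0,0,0,-0.2,-0.8,0,0,0,-0.2,-0.4,0,0,0,0,-0.1,0,0,0,0,0,0,0,0,0,0,0,0,0,0,0,0,0,0,0,0,0,0,0,0,0,0,0,0]}}

```text
time_s: 43.32
position: [0.7088, -0.0029, 0.2693]
orientation: [-0.006, 3.142, 0.0]
ft_force: [-0.5, 0.6, -1.0]
gripper_width: 0.668
gripper_force: 30.0
```

```bash
python3 - <<'E'
from h import *
w=snap("w15")
print(r.sense()['position'])
for z in (.134,.142,.15): a=fit(w,(.67,-.006),z,span=.01);print(a)
E
```

```text
[ 0.70887772 -0.00300923  0.26932976]
(array([ 0.6704, -0.0065]), np.float64(52.4857177734375))
(array([ 0.6698, -0.0061]), np.float64(81.44502258300781))
(array([ 0.6693, -0.006 ]), np.float64(77.53751373291016))
```

View pics/w15.png

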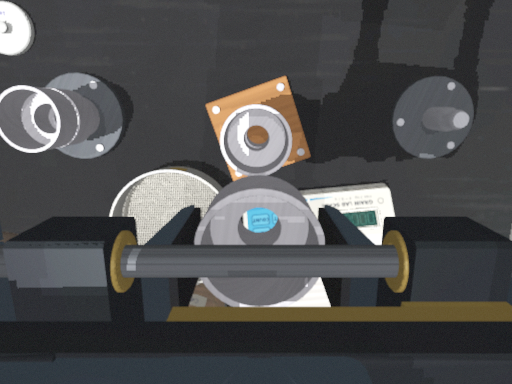

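The stack has two nested sleeves, with its rim at (256,140). The pass stack at (30,118) has its one. Placing the last sleeve.

To row units: 0.006 m is 0.12, 0.005 m is 0.1.

Call:
{"fn": "hand_motion", "kwargs": {"ticks": [0.4,-0.03,0,0,0,0.36,0,0,0,0,0,0,0,0,0,0,0,0,0,0,0,0,0.6,0,0,0,0,0.6,0,0,0,0,0.5,0,0,0,0,0.3,0,0,0,0,0.12,0,0,0,0,0.1,0,0,0,0,0.08,0,0,0,0,0,0,0,0,0,0,0,0]}}

```text
time_s: 44.45
position: [0.6718, -0.0056, 0.1552]
orientation: [-0.004, 3.14, -0.0]
ft_force: [1.3, 0.0, -0.9]
gripper_width: 0.669
gripper_force: 30.0
```

To row units: -0.04 m is -0.8, -0.03 m is -0.6.

Call:
{"fn": "hand_motion", "kwargs": {"ticks": [0,0,0.04,0,0,0,0,0,0,0,0,0,0,0,0.75,0,0,0,0,0.9,0,0,0,0,0.9,0,0,0,0,0.9,0,0,-0.6,0,0.9,0,0,-0.8,0,0.9,0,0,-0.8,0,0.9,0,0,-0.4,0,0.9,0,0,0,0,0.9,0,0,0,0,0.9,0,0,0,0,0.9]}}

```text
time_s: 45.53
position: [0.6706, -0.0056, 0.2812]
orientation: [0.003, -3.14, -0.0]
ft_force: [-0.4, 0.5, -1.1]
gripper_width: 0.902
gripper_force: 0.0
```

```bash
python3 - <<'E'
from h import *
w=snap("w16");print(r.sense()['position'])
for z in(.168,.176,.184): print(z,fit(w,(.67,-.005),z,span=.01))
E
```

```text
[ 0.67041394 -0.00561362  0.28071763]
0.168 (array([ 0.6742, -0.0064]), np.float64(54.777687072753906))
0.176 (array([ 0.6712, -0.0061]), np.float64(81.2963638305664))
0.184 (array([ 0.669 , -0.0059]), np.float64(74.99664306640625))
```

Call:
{"fn": "hand_motion", "kwargs": {"ticks": [0.8,0,0,0,0.9,0.8,0,0,0,0.9,0.8,0,0,0,0.9,0.8,0,0,0,0.9,0.6,0,0,0,0.9,0,0,0,0,0.9,0,0,0,0,0.9]}}

```text
time_s: 46.17
position: [0.4794, -0.006, 0.2816]
orientation: [0.003, -3.14, -0.0]
ft_force: [0.1, 0.9, 1.4]
gripper_width: 0.897
gripper_force: 0.0
```

```bash
python3 - <<'E'
from h import *
a,b=snap("e1","scene"),snap("e2","top")
A=cv2.resize(a['frame'][110:240,140:360],(660,390));B=cv2.resize(b['frame'][90:220,100:330],(660,373))
i=np.vstack([A,B])[:,:,::-1];cv2.imwrite("pics/end.png",cv2.resize(i,(500,578)))
E
```

```text
(no output)
```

View pics/end.png

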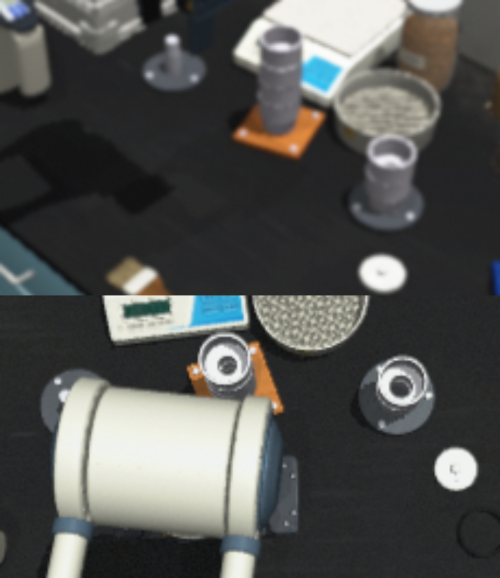

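Both stacks stand straight and evenly seated, with three nested on the wood and one on the steel. The gauge and the row are empty. Handing in.

```bash
python3 -c "
from station import r
print(r.finish_job())"
```

```text
the job is handed in; nothing more can be done
None
```

I gauged all four sleeves in order and handed the job in: sleeves 1, 2 and 4 were tight and are nested on the wooden plate, and sleeve 3 was good and is on the steel plate; the last pictures show both stacks straight and seated, but the hand-in gave no verdict.

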